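Cross-tighten a loudspeaker's clamp ring

TASK

The yellow wing screw on the loudspeaker's clamp ring has already been tightened; carry on this pass in cross order with the blue-handled slotted wrench. First turn the wing screw opposite the yellow one clockwise, only until its wings point at the ring's centre in line with the white marks, then do the same to the remaining two in either order. Finally stand the wrench upright on the bench again, clear of the loudspeaker, and let go.

Things in the scene. Friction and masses are not known exactly. Their poses are not given: they have to be found in the camera images.
- wrench_grip (a point): Centre of the blue handle bar (mm: 70 long along x, 24 thick, 36 high; grip across the 24) of the upright T-shaped wrench, 0.2-0.4 kg. z up; this point is 103 above its underside. Below: a 60 wide disc, then two cheeks with a slot between, 18 wide, 24 deep, open-ended, along x like the bar; it drops over a screw's wings with 6 free each side. The similar key with red handle, round foot is not used.
- ring (a point): Centre of the grey clamp ring (224 mm across), at its top surface, 80 above the bench, on a black eight-sided loudspeaker front (280 across, fixed, turned any way). z up; x points at the yellow wing screw (tight, fixed). The others are at -x (opposite), +y and -y; all 75 from the centre, tops 24 up, wings 50 long, 6 thick, 4 to 22 up. Wrench on a screw: its grip point about 109 above the ring's top.
- screw_opposite (a joint): Bare-metal wing screw opposite the yellow one (ring's -x side). Rad: 0 = wings point at the ring's centre, in line with the white marks (wanted); starts loose at -1.1 to -0.65; grows clockwise from above. Stiff (0.12 N m), stays where left, can be overturned (stop at 0.6). The wrench has 0.24 rad of free play, so the wings follow lagging by 0.24.
- screw_left (a joint): Bare-metal wing screw on the ring's +y side; same sizes, angle, starts and behaviour as the opposite one. Rad, 0 = wings point at the ring's centre (wanted), negative = still loose, grows clockwise seen from above.
- screw_right (a joint): Bare-metal wing screw on the ring's -y side; same sizes, angle, starts and behaviour as the opposite one. Rad, 0 = wings point at the ring's centre (wanted), negative = still loose, grows clockwise seen from above.
Not all that is in view belongs to the job. Leave any pink look-alike of the part that bears wrench_grip alone.

How it is judged:
By the outcome, as a careful person would: the job done as asked, in the order asked, and still so for the second after the job is handed in, with the robot touching nothing.
It also fails if it takes over 58 s, if anything falls off the work surface, if the arm or the gripper's body presses on something with over 40 N, if the wrist force passes 120 N, or if a joint passes its speed limit or range.

ROBOT

A 6-joint arm with a two-finger parallel gripper is mounted at the origin on the work surface. World frame = base frame: x ahead of the robot, y to its left, z up, the work surface at z = 0. Lengths are in m, angles in rad, forces in N, time in s.
With the tool pointing down it reaches from about 0.3 to 0.775 m from the base axis. Payload 14.6 kg.
Tool frame: the origin (TCP) lies between the finger pads; the fingertips stand 19 mm ahead of it and the grasp point (between the pads) is the TCP (ctrl.finger_overhang is the distance from the TCP to the fingertips, in m); z points along the fingers, y is the direction in which the jaws open and shut (so a half turn about z gives the same grasp; the last joint's range is limited). The gripper opens to 94 mm and grips with 3 to 60 N. Pads are 16 mm wide; open, the fingers measure 119 mm over their backs; the gripper's body (75 mm by 177 mm) begins 78 mm behind the grasp point.
Start: joints at [1.195, 0.3, 1.521, -0, 1.321, -0.067], TCP at [0.167, 0.524, 0.224] pointing down, gripper open.
Joint ranges: [-3.03, 3.03], [-0.79, 2.21], [0.23, 2.52], [-1.04, 4.18], [0, 3.07], [-2.55, 2.55]. Speed limits (rad/s): [2.22, 2.22, 2.57, 3.14, 3.14, 3.14].

INTERFACE

Orientations are given as [roll, pitch, yaw] about the fixed x, y, z axes, in that order (R = Rz(yaw) Ry(pitch) Rx(roll)).
In Python, from station import ctrl gives the robot as it stands.
- The arm moves only by the tool send_rows, never from a script. Its argument "series" is a list of rows, each a list of 7 numbers: the turn, a rotation vector about the tool's x, y, z in degrees, then the shift along the tool's x, y, z in m, then the gripper's target within -1 to 1 (fully open at 1, half-way at 0, shut at -1). A call has 1 to 8 rows; each row is the pose to reach, as a shift and turn from the pose commanded when the call began, along the tool's axes at that moment; what a row does not reach only later rows make up. A row lasts 1/10 s, in which the tool goes at most 50 mm and 8.59 degrees, less where a joint would pass 70% of its speed; a pose out of reach is approached as far as the arm can. A call with a gripper value outside its range is refused whole. The fingers move at their own pace and stop on an object; "force" is the grip in N (left out, the last holds). Time passes only in rows, so rows that repeat a pose let the fingers close. It gives the time, the measured TCP pose, the force and the opening at its end, in the units of the state.
- ctrl.get_obs(): the state, without advancing time (a new reading comes with each control period).
- ctrl.camera(name): name is "scene" or "top" or "wrist"; returns a dict with "pixels" (400x640x3 uint8, red, green, blue), "z_map" (400x640 float32, m along the optical axis (not along the pixel's ray), 0 where there is no reading), "fov_y" (degrees; the focal length in pixels is half the picture's height over the tangent of half this angle, whatever the lens; pixels are square), "cx", "cy" (the principal point, pixels), "R" (3x3) and "t" (3): a world point X has camera coordinates R X + t. Camera axes: x right, y down, z forward; pixel columns grow to the right and rows downward; lengths in m; the calibration is good to about 2 mm. A picture is of the moment at which its call begins.
- ctrl.hand_in(): hands the job in, once; it reports no verdict.
The state is a dict: "time_s": time; "qpos": joint angles; "joint_vel": joint speeds; "tau": joint torques, N m; "ee_pos": TCP position; "eef_rot": TCP orientation; "force": force on the tool from outside, world axes, zero at the start; "moment": the same for the moment, N m; "grip_width": finger opening in m.
Only numpy, scipy, OpenCV 4.12 (cv2) and the standard library are available. Lean on these libraries where they do the work, as an engineer would, in place of code of your own. Each camera call takes 0.05 s, during which the arm holds its last target.

## Working session

There is one attempt and no reset: what is moved stays moved. The work goes in short steps, Python scripts to look and compute and a tool call to move; the robot and the scene stay as the last step left them, time stands still between calls to the robot, and variables do not carry over. Pictures are saved under pics/ and viewed, and the job is handed in when it is done.

Besides the shell and the picture viewer there is one more tool, called after "Request:" by a JSON object that holds its "api" and its "payload". send_rows: Moves the arm, as the interface text tells. Its arguments: {"type":"object","properties":{"series":{"type":"array"},"force":{"type":"number"}},"required":["series"]}

```bash
mkdir -p pics; ls; cat > h.py <<'E'
import numpy as np, cv2
from station import ctrl
def shot(n,tag):
    c=ctrl.camera(n); cv2.imwrite(f'pics/{tag}.png',c['pixels'][:,:,::-1]); np.savez(f'/tmp/{tag}.npz',**c); return c
def cloud(c):
    f=200/np.tan(np.radians(c['fov_y'])/2); z=c['z_map']; v,u=np.mgrid[0:400,0:640]
    P=np.stack([(u-c['cx'])*z/f,(v-c['cy'])*z/f,z],-1)
    return (P-c['t'])@np.array(c['R'])
E
python3 - <<'E'
from h import *
for n in['scene','top','wrist']: c=shot(n,n+'0'); print(n,c['fov_y'],(-np.array(c['R']).T@c['t']).round(3))
print(ctrl.get_obs())
E
```

```text
pics
scene 50.85277623287972 [0.882 0.509 0.697]
top 51.111257110250705 [0.453 0.059 0.921]
wrist 65.59014271892569 [0.086 0.55  0.384]
{'time_s': 0.15, 'qpos': array([ 1.19539421e+00,  3.00336174e-01,  1.52140710e+00, -3.51609852e-05,
        1.32068355e+00, -6.66134539e-02]), 'joint_vel': array([ 0.00115557, -0.00310612, -0.00395823, -0.00118825, -0.00077123,
        0.00095317]), 'tau': array([ 3.34675397e-04, -5.31955719e+01, -3.52823853e+01,  7.07679894e-02,
        2.35602254e-02, -4.29410943e-05]), 'ee_pos': array([0.16710389, 0.52382379, 0.22403394]), 'eef_rot': array([-3.14075807e+00, -2.15418177e-05,  2.83281270e+00]), 'force': array([-0.61346293, -0.67562319,  0.1333475 ]), 'moment': array([0.01224365, 0.02080619, 0.025647  ]), 'grip_width': 0.09355918181225285}
```

View pics/top0.png

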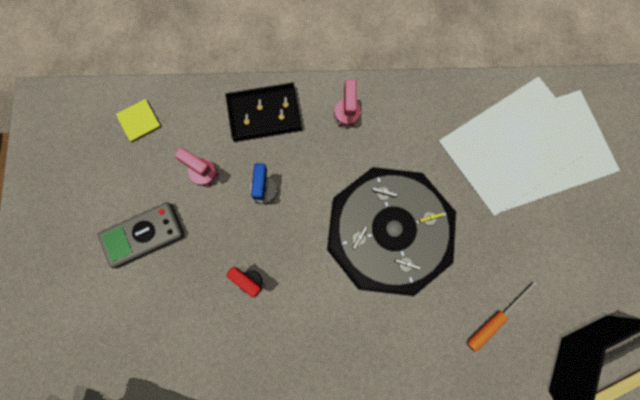

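View pics/scene0.png

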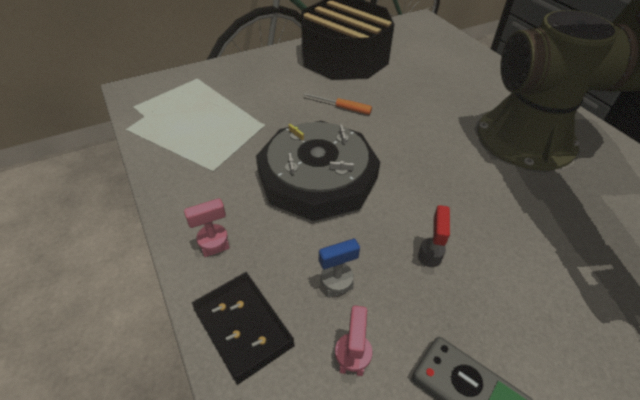

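The top view shows the blue wrench at (259,182), the ring at (394,228) and the yellow screw at (432,216). The opposite screw is at (360,237) and the others are at (384,193) and (408,265). Next I'll measure them.

```bash
cat >> h.py <<'E'
def ld(tag): return dict(np.load(f'/tmp/{tag}.npz'))
def rect(p):
    r=cv2.minAreaRect((p*1000).astype(np.float32)); b=cv2.boxPoints(r)
    e=[b[1]-b[0],b[2]-b[1]]; l=[np.hypot(*x) for x in e]; L=e[int(np.argmax(l))]
    return np.array(r[0]).round(1),np.round(sorted(l),1),round(np.degrees(np.arctan2(L[1],L[0]))%180,1)
E
python3 - <<'E'
from h import *
for t in['top0','scene0']:
    c=ld(t);P=cloud(c);h=cv2.cvtColor(c['pixels'],cv2.COLOR_RGB2HSV);X,Y,Z=P[...,0],P[...,1],P[...,2]
    print(t)
    ok=c['z_map']>0
    b=ok&(h[...,0]>105)&(h[...,0]<125)&(h[...,1]>150)&(Z>.05)
    q=P[b]; print('blue',b.sum(),np.percentile(q[:,2],[1,50,99]).round(4)); zt=np.percentile(q[:,2],90)
    q=q[q[:,2]>zt-.006]; print(rect(q[:,:2]),q.mean(0).round(4))
    y=ok&(h[...,0]>22)&(h[...,0]<33)&(h[...,1]>130)&(Z>.08)&(Z<.11)&(Y<.2)
    q=P[y];print('yel',len(q),rect(q[:,:2]),q.mean(0).round(4))
    # ring surface
    if t=='top0':
        m=(np.hypot(X-X[228,394],Y-Y[228,394])<.14)&(abs(Z-.08)<.006)&(c['pixels'].mean(-1)>60)
        print('ringz',np.median(Z[m]))
        u8=(m*255).astype(np.uint8); u8=cv2.morphologyEx(u8,cv2.MORPH_OPEN,np.ones((3,3)))
        k=max(cv2.findContours(u8,0,1)[0],key=cv2.contourArea)[:,0]
        w=P[k[:,1],k[:,0],:2]*1000
        print(cv2.fitEllipse(cv2.convexHull(w.astype(np.float32))))
    img=cv2.resize(c['pixels'][150:310,310:480] if t=='top0' else c['pixels'][100:230,240:400],None,fx=4.5 ,fy=3.7 if 0 else 3.7,interpolation=2)
    cv2.imwrite(f'pics/{t}_z.png',img[:,:,::-1])
E
```

```text
top0
blue 566 [0.0525 0.119  0.1255]
(array([ 455.7, -153.9]), array([141.5, 771.7], dtype=float32), np.float32(63.8)) [0.63   0.1214 0.1199]
yel 90 (array([ 430.5, -322.7]), array([160.4, 425.9], dtype=float32), np.float32(48.7)) [ 0.4977 -0.2577  0.0986]
ringz 0.07941642809719834
((553.8507080078125, -111.6707763671875), (221.8055877685547, 222.6285400390625), 21.986160278320312)
scene0
blue 331 [0.1182 0.1216 0.1241]
(array([655.4, 161. ]), array([19.7, 63.2], dtype=float32), np.float32(175.4)) [0.6561 0.1619 0.1216]
yel 32 (array([ 574.9, -180.1]), array([ 3.5, 40.7], dtype=float32), np.float32(103.7)) [ 0.5752 -0.1795  0.1014]
```

View pics/wrist0.png

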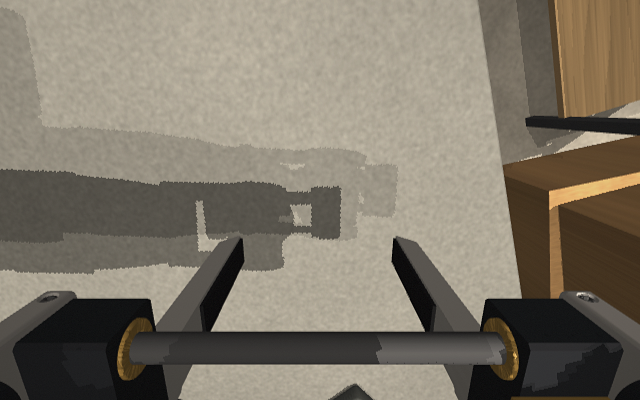

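```bash
python3 - <<'E'
from h import *
c=ld('top0');P=cloud(c);h=cv2.cvtColor(c['pixels'],cv2.COLOR_RGB2HSV);X,Y,Z=P[...,0],P[...,1],P[...,2]
b=(h[...,0]>105)&(h[...,0]<125)&(h[...,1]>150); b[:,:230]=0;b[:,300:]=0;b[:150]=0;b[220:]=0
q=P[b&(Z>.117)&(Z<.125)]; print('blue',len(q),rect(q[:,:2]),q.mean(0))
C=np.array([.5538,-.1117])
y=(h[...,0]>22)&(h[...,0]<33)&(h[...,1]>130)&(np.hypot(X-C[0],Y-C[1])<.11)
q=P[y];print('yel',len(q),rect(q[:,:2]),q.mean(0).round(4),np.degrees(np.arctan2(*(q.mean(0)[:2]-C)[::-1])))
m=(np.hypot(X-C[0],Y-C[1])<.11)&(Z>.088)&(np.hypot(X-C[0],Y-C[1])>.04)
n,l,s,ce=cv2.connectedComponentsWithStats(m.astype(np.uint8))
for i in range(1,n):
    if s[i,4]>15:
        q=P[l==i]; d=q.mean(0)[:2]-C; print(s[i],ce[i].round(1),rect(q[:,:2]),q.mean(0).round(4),np.hypot(*d).round(4),np.degrees(np.arctan2(d[1],d[0])).round(1))
E
```

```text
blue 354 (array([651.8, 157.8]), array([22.2, 67.5], dtype=float32), np.float32(174.3)) [0.65141766 0.15779235 0.11991342]
yel 68 (array([ 573.5, -178.2]), array([15.2, 63. ], dtype=float32), np.float32(94.5)) [ 0.5723 -0.1823  0.1002] -75.35149298601753
[372 188  25  10 106] [384.  192.2] (array([626. , -92.5]), array([ 7. , 48.7], dtype=float32), np.float32(74.8)) [ 0.6255 -0.0925  0.0985] 0.0743 15.0
[419 213  25  10  90] [430.9 217.4] (array([ 571.8, -183.8]), array([ 7.4, 48.6], dtype=float32), np.float32(105.7)) [ 0.5715 -0.1826  0.0999] 0.0731 -76.0
[353 227  14  23  84] [359.5 238. ] (array([535.3, -38.8]), array([ 6.8, 48.6], dtype=float32), np.float32(149.4)) [ 0.5345 -0.0384  0.1007] 0.0758 104.8
[395 259  26  11 100] [407.4 264.2] (array([ 480.8, -130.2]), array([ 7.6, 49. ], dtype=float32), np.float32(67.6)) [ 0.4809 -0.1293  0.0999] 0.075 -166.5
```

View pics/top0_z.png

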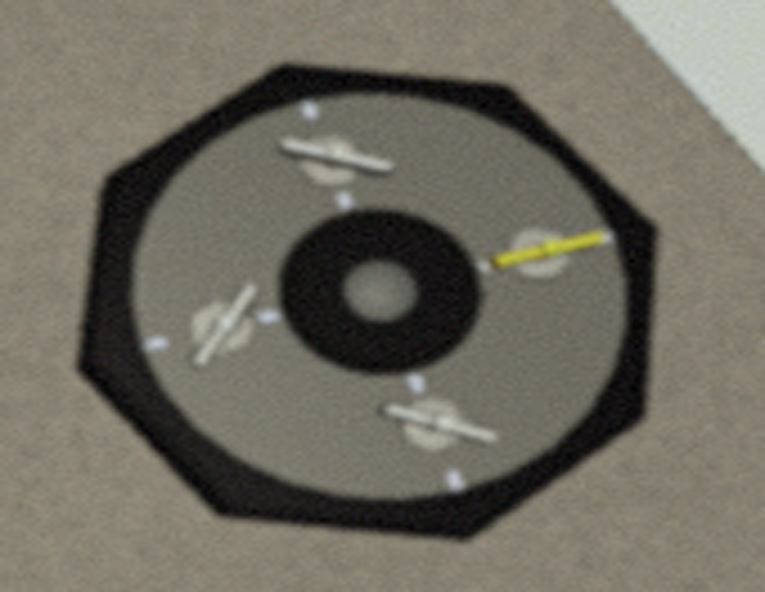

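```bash
cat >> h.py <<'E'
from scipy.spatial.transform import Rotation as Ro
def goto(x,y,z,yaw,o=None):
    o=o or ctrl.get_obs(); R=Ro.from_euler('xyz',o['eef_rot'])
    T=Ro.from_euler('xyz',[np.pi,0,np.radians(yaw)])
    print('shift',R.inv().apply(np.array([x,y,z])-o['ee_pos']).round(4),'turn',np.degrees((R.inv()*T).as_rotvec()).round(2))
def st():
    o=ctrl.get_obs(); print(round(o['time_s'],2),o['ee_pos'].round(4),np.degrees(o['eef_rot']).round(2),'F',o['force'].round(2),'M',o['moment'].round(3),'w',round(o['grip_width'],4))
E
python3 -c "
from h import *
goto(.652,.158,.224,174.4)"
```

```text
shift [-5.731e-01 -2.012e-01  2.000e-04] turn [-5.000e-02 -1.000e-02 -1.209e+01]
```

Request:
{"api": "send_rows", "payload": {"series": [[0,0,-2,-0.045,-0.016,0,1],[0,0,-4,-0.09,-0.032,0,1],[0,0,-6,-0.135,-0.047,0,1],[0,0,-8,-0.18,-0.063,0,1],[0,0,-10,-0.225,-0.079,0,1],[0,0,-12,-0.27,-0.095,0,1],[0,0,-12,-0.315,-0.11,0,1],[0,0,-12,-0.36,-0.126,0,1]]}}

```text
time_s: 0.95
ee_pos: [0.4731, 0.2931, 0.2244]
eef_rot: [-3.142, -0.0, 3.042]
force: [-0.2, 0.3, -0.7]
grip_width: 0.0938
```

```bash
python3 -c "
from h import *
st();goto(.652,.158,.224,174.4)"
```

```text
0.95 [0.4731 0.2931 0.2244] [-1.8000e+02 -1.0000e-02  1.7431e+02] F [-0.25  0.26 -0.7 ] M [ 0.011 -0.027  0.004] w 0.0938
shift [-0.1914 -0.1167  0.0003] turn [-0.   -0.01 -0.09]
```

Request:
{"api": "send_rows", "payload": {"series": [[0,0,0,-0.04,-0.024,0,1],[0,0,0,-0.08,-0.048,0,1],[0,0,0,-0.12,-0.072,0,1],[0,0,0,-0.16,-0.096,0,1],[0,0,0,-0.191,-0.117,0,1],[0,0,0,-0.191,-0.117,0,1]]}}

```text
time_s: 1.55
ee_pos: [0.6525, 0.1557, 0.2229]
eef_rot: [-3.141, -0.001, 3.038]
force: [-0.5, 0.7, -0.5]
grip_width: 0.094
```

```bash
python3 -c "
from h import *
st()
c=shot('wrist','w1')
P=cloud(c);h=cv2.cvtColor(c['pixels'],cv2.COLOR_RGB2HSV)
b=(h[...,0]>105)&(h[...,0]<125)&(h[...,1]>120)&(c['z_map']>0)
q=P[b];print(len(q),np.percentile(q[:,2],[1,50,99]));
zt=np.percentile(q[:,2],97);q=q[q[:,2]>zt-.004];print(rect(q[:,:2]),q.mean(0))
"
```

```text
1.55 [0.6525 0.1557 0.2229] [-1.7995e+02 -7.0000e-02  1.7408e+02] F [-0.48  0.67 -0.5 ] M [ 0.064 -0.002 -0.053] w 0.094
2021 [0.09335107 0.12053923 0.30664256]
(array([655.5, 186.5]), array([67.4, 75.1], dtype=float32), np.float32(84.2)) [0.65186658 0.16204501 0.12610939]
```

View pics/w1.png

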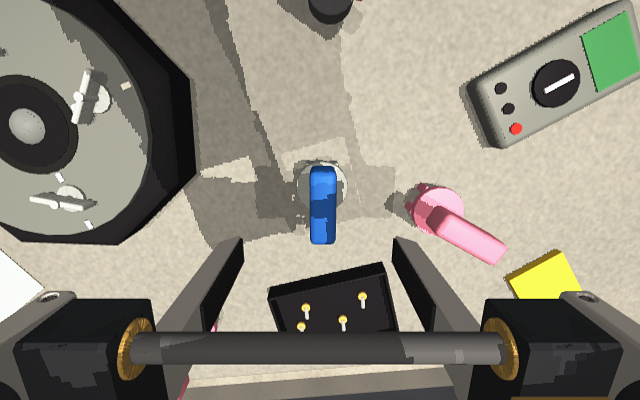

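The wrist view shows the blue bar at (323,205), nearly centred between the open fingers. No neighbours are in the way.

```bash
python3 -c "
from h import *
c=ld('w1')
P=cloud(c);h=cv2.cvtColor(c['pixels'],cv2.COLOR_RGB2HSV)
b=(h[...,0]>100)&(h[...,0]<125)&(h[...,1]>120)&(P[...,2]<.128)&(P[...,2]>.116); b[:,:290]=0;b[:,360:]=0;b[255:]=0
q=P[b];print(len(q),np.percentile(q[:,2],[1,50,99]),rect(q[:,:2]),q.mean(0))
goto(.652,.158,.103,174.4)
"
```

```text
1860 [0.11687989 0.12059821 0.1222918 ] (array([652.8, 160.6]), array([23.1, 67.4], dtype=float32), np.float32(173.7)) [0.65124644 0.16046158 0.1203879 ]
shift [-0.001   0.0006  0.1202] turn [-0.03 -0.08 -0.24]
```

Request:
{"api": "send_rows", "payload": {"series": [[0,0,0,-0.0005,-0.001,0.03,1],[0,0,0,-0.0005,-0.001,0.07,1],[0,0,0,-0.0005,-0.001,0.1,1],[0,0,0,-0.0005,-0.001,0.12,1],[0,0,0,-0.0005,-0.001,0.12,1],[0,0,0,-0.0005,-0.001,0.12,0],[0,0,0,-0.0005,-0.001,0.12,-1],[0,0,0,-0.0005,-0.001,0.12,-1]], "force": 45}}

```text
time_s: 2.4
ee_pos: [0.6511, 0.1584, 0.106]
eef_rot: [3.141, 0.002, 3.042]
force: [0.3, 0.1, 0.2]
grip_width: 0.0736
```

Request:
{"api": "send_rows", "payload": {"series": [[0,0,0,0,0,0,-1],[0,0,0,0,0,0,-1],[0,0,0,0,0,0,-1],[0,0,0,0,0,0,-1],[0,0,0,0,0,0,-1]]}}

```text
time_s: 2.9
ee_pos: [0.6507, 0.1581, 0.1044]
eef_rot: [-3.142, -0.0, 3.042]
force: [-0.5, -0.8, -0.5]
grip_width: 0.0335
```

```bash
python3 -c "
from h import *
st();shot('scene','s1');goto(.652,.158,.24,174.4)"
```

```text
2.9 [0.6507 0.1581 0.1044] [-180.     -0.    174.31] F [-0.49 -0.76 -0.53] M [ 0.038 -0.037 -0.015] w 0.0335
shift [-0.0013  0.     -0.1356] turn [-0.  -0.  -0.1]
```

View pics/s1.png

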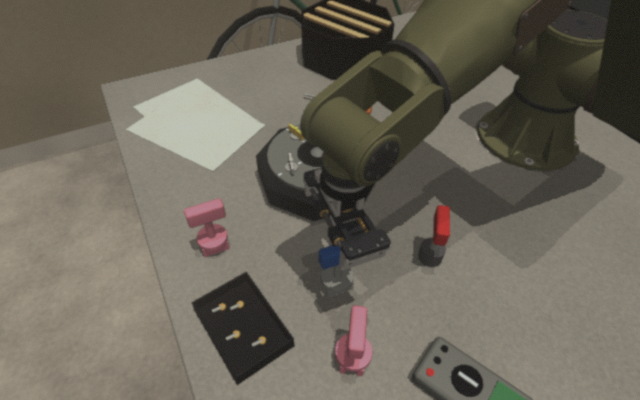

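Request:
{"api": "send_rows", "payload": {"series": [[0,0,0,0,0,0,-1],[0,0,0,0,0,0,-1],[0,0,0,0,0,0,-1],[0,0,0,0,0,0,-1]]}}

```text
time_s: 3.35
ee_pos: [0.6506, 0.1581, 0.1043]
eef_rot: [-3.142, -0.0, 3.042]
force: [0.1, -0.3, -1.2]
grip_width: 0.0237
```

```bash
python3 -c "
from h import *
st()"
```

```text
3.35 [0.6506 0.1581 0.1043] [-1.8000e+02 -1.0000e-02  1.7431e+02] F [ 0.1  -0.31 -1.22] M [ 0.126  0.026 -0.022] w 0.0237
```

Request:
{"api": "send_rows", "payload": {"series": [[0,0,0,0,0,-0.01,-1],[0,0,0,0,0,-0.03,-1],[0,0,0,0,0,-0.07,-1],[0,0,0,0,0,-0.11,-1],[0,0,0,0.005,0.02,-0.145,-1],[0,0,0,0.015,0.06,-0.145,-1],[0,0,0,0.025,0.1,-0.145,-1],[0,0,0,0.03,0.13,-0.145,-1]]}}

```text
time_s: 4.15
ee_pos: [0.6329, 0.2926, 0.2504]
eef_rot: [3.141, 0.0, 3.043]
force: [1.1, 0.2, -2.8]
grip_width: 0.0237
```

Request:
{"api": "send_rows", "payload": {"series": [[0,0,0,0,0.005,0,-1],[0,0,0,0,0.008,0,-1],[0,0,0,0,0.008,0,-1]]}}

```text
time_s: 4.45
ee_pos: [0.6347, 0.2978, 0.2496]
eef_rot: [-3.141, -0.0, 3.042]
force: [0.9, 0.4, -2.9]
grip_width: 0.0239
```

```bash
python3 -c "
from h import *
st();shot('wrist','w2');shot('top','t2');st()"
```

```text
4.45 [0.6347 0.2978 0.2496] [-179.99   -0.    174.28] F [ 0.87  0.4  -2.93] M [-0.005  0.056  0.025] w 0.0239
4.55 [0.6348 0.2973 0.2496] [-179.99    0.    174.24] F [-0.42 -0.55 -3.13] M [0.023 0.063 0.049] w 0.0236
```

View pics/w2.png

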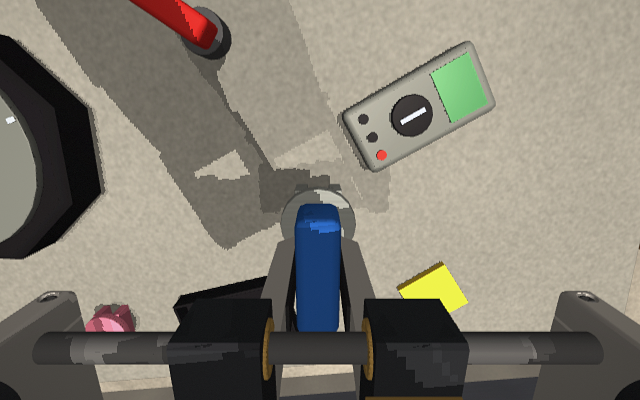

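I moved the wrong way in y: tool +y is world +y here. The wrench was lifted clear, so nothing was touched. Correcting that now.

```bash
python3 -c "
from h import *
goto(.62,.02,.25,174.4)"
```

```text
shift [-0.0131 -0.2774 -0.0003] turn [-0.01  0.   -0.16]
```

Request:
{"api": "send_rows", "payload": {"series": [[0,0,0,-0.002,-0.03,0,-1],[0,0,0,-0.004,-0.07,0,-1],[0,0,0,-0.006,-0.11,0,-1],[0,0,0,-0.008,-0.15,0,-1],[0,0,0,-0.01,-0.19,0,-1],[0,0,0,-0.012,-0.23,0,-1],[0,0,0,-0.013,-0.26,0,-1],[0,0,0,-0.013,-0.277,0,-1]]}}

```text
time_s: 5.35
ee_pos: [0.6197, 0.0184, 0.2498]
eef_rot: [-3.141, 0.0, 3.039]
force: [-0.4, -0.2, -3.2]
grip_width: 0.0239
```

Request:
{"api": "send_rows", "payload": {"series": [[0,0,0,0,0,0,-1],[0,0,0,0,0,0,-1]]}}

```text
time_s: 5.55
ee_pos: [0.62, 0.0218, 0.2496]
eef_rot: [3.141, 0.0, 3.042]
force: [0.1, 0.0, -3.1]
grip_width: 0.0238
```

```bash
python3 -c "
from h import *
st();shot('wrist','w3');st()"
```

```text
5.55 [0.62   0.0218 0.2496] [1.7998e+02 1.0000e-02 1.7428e+02] F [ 0.13  0.03 -3.08] M [ 0.032 -0.017 -0.006] w 0.0238
5.6 [0.62   0.0224 0.2495] [179.98   0.   174.34] F [ 0.43  0.26 -2.54] M [ 0.087 -0.022 -0.012] w 0.0241
```

View pics/w3.png

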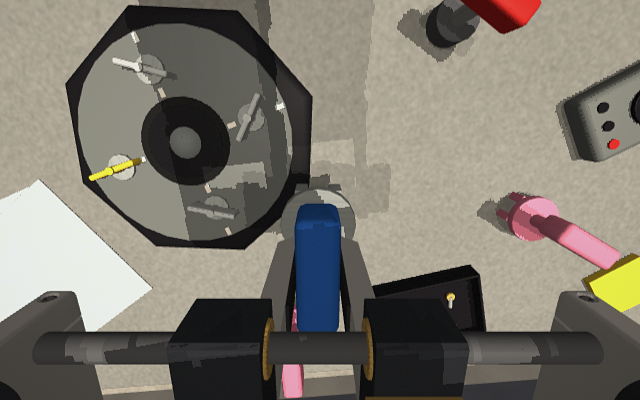

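The wrist view shows the whole ring: the opposite screw at (250,115), right at (145,68), left at (212,210) and yellow at (120,167). The bar sits at x≈318. Refining the positions.

```bash
cat >> h.py <<'E'
def screws(c,C=np.array([.5537,-.1115]),d=None):
    P=cloud(c);X,Y,Z=P[...,0],P[...,1],P[...,2];r=np.hypot(X-C[0],Y-C[1])
    m=(r<.112)&(Z>.092)&(Z<.112)&(r>.04)&(c['z_map']>0)
    n,l,s,ce=cv2.connectedComponentsWithStats(m.astype(np.uint8))
    for i in range(1,n):
        if s[i,4]>15:
            q=P[l==i]; ax=np.linalg.svd(q[:,:2]-q[:,:2].mean(0),full_matrices=False)[2][0]
            rc=rect(q[:,:2]); e=rc[0]/1000-C
            print(s[i,4],ce[i].round(0),rc,'svd',round(np.degrees(np.arctan2(ax[1],ax[0]))%180,1),'z',q[:,2].mean().round(4),'r',np.hypot(*e).round(4),'dir',np.degrees(np.arctan2(e[1],e[0])).round(1))
E
python3 - <<'E'
from h import *
c=ld('w3');screws(c);P=cloud(c);X,Y,Z=P[...,0],P[...,1],P[...,2]
C=np.array([.5537,-.1115])
m=(np.hypot(X-C[0],Y-C[1])<.13)&(abs(Z-.08)<.006)&(c['pixels'].mean(-1)>58)
k=max(cv2.findContours((m*255).astype(np.uint8),0,1)[0],key=cv2.contourArea)[:,0]
print(cv2.fitEllipse(cv2.convexHull((P[k[:,1],k[:,0],:2]*1000).astype(np.float32))),np.median(Z[m]))
h=cv2.cvtColor(c['pixels'],cv2.COLOR_RGB2HSV)
b=(h[...,0]>100)&(h[...,0]<125)&(h[...,1]>120)&(Z>.23);q=P[b];
print(len(q),np.percentile(q[:,2],[1,10,50,90,99]))
T=Ro.from_euler('xyz',[np.pi,0,np.radians(174.3)]); t=T.inv().apply(q-np.array([.62,.022,.2496]))
print(t.min(0),t.max(0),np.percentile(t,[2,98],axis=0))
# disc
g=(Z>.15)&(Z<.225)&(c['z_map']>0)&(X>.5)&(abs(Y)<.2); d=T.inv().apply(P[g]-np.array([.62,.022,.2496]))
print(len(d),np.percentile(d,[0,2,50,98,100],axis=0).round(4))
E
```

```text
429 [141.  68.] (array([ 482.8, -128.3]), array([ 7.8, 50.3], dtype=float32), np.float32(67.5)) svd 70.1 z 0.1016 r 0.0729 dir -166.7
414 [248. 117.] (array([537.1, -37.2]), array([ 7.6, 50. ], dtype=float32), np.float32(145.9)) svd 147.4 z 0.1009 r 0.0761 dir 102.6
349 [113. 170.] (array([ 573.8, -182. ]), array([ 7.7, 49.3], dtype=float32), np.float32(106.3)) svd 104.3 z 0.1013 r 0.0733 dir -74.1
405 [211. 211.] (array([627.9, -91.3]), array([ 7.9, 49.3], dtype=float32), np.float32(70.0)) svd 72.5 z 0.1001 r 0.0769 dir 15.2
((555.2183837890625, -110.36805725097656), (221.8985595703125, 223.02059936523438), 28.193687438964844) 0.0800889656430557
5570 [0.23863155 0.25992734 0.26576707 0.2668128  0.26764027]
[-0.03409212 -0.03440745 -0.16004703] [0.0849499  0.01361398 0.01426488] [[-0.03098042 -0.01125268 -0.01777963]
 [ 0.03205221  0.01130663  0.00806112]]
1913 [[-0.0145 -0.0295  0.0657]
 [-0.0119 -0.0275  0.0671]
 [ 0.0141  0.0012  0.0686]
 [ 0.026   0.028   0.0942]
 [ 0.0269  0.0298  0.0988]]
```

```bash
python3 -c "
from h import *
goto(.535,-.0367,.245,147.5)"
```

```text
shift [ 0.0788 -0.0672  0.0045] turn [ 2.000e-02 -0.000e+00  2.684e+01]
```

Request:
{"api": "send_rows", "payload": {"series": [[0,0,5,0.015,-0.013,0,-1],[0,0,11,0.035,-0.03,0.002,-1],[0,0,17,0.055,-0.047,0.0045,-1],[0,0,23,0.07,-0.06,0.0045,-1],[0,0,26.8,0.0788,-0.0672,0.0045,-1],[0,0,26.8,0.0788,-0.0672,0.0045,-1],[0,0,26.8,0.0788,-0.0672,0.0045,-1]]}}

```text
time_s: 6.3
ee_pos: [0.5354, -0.0367, 0.2452]
eef_rot: [3.141, 0.0, 2.577]
force: [0.3, -0.3, -3.5]
grip_width: 0.0237
```

```bash
python3 -c "
from h import *
st();shot('scene','s4');shot('wrist','w4');st()"
```

```text
6.3 [ 0.5354 -0.0367  0.2452] [1.7998e+02 3.0000e-02 1.4768e+02] F [ 0.31 -0.33 -3.47] M [-0.014  0.025  0.011] w 0.0237
6.4 [ 0.5354 -0.0368  0.2449] [179.99  -0.   147.66] F [ 0.65 -0.55 -3.26] M [-0.007 -0.001 -0.011] w 0.0242
```

View pics/s4.png

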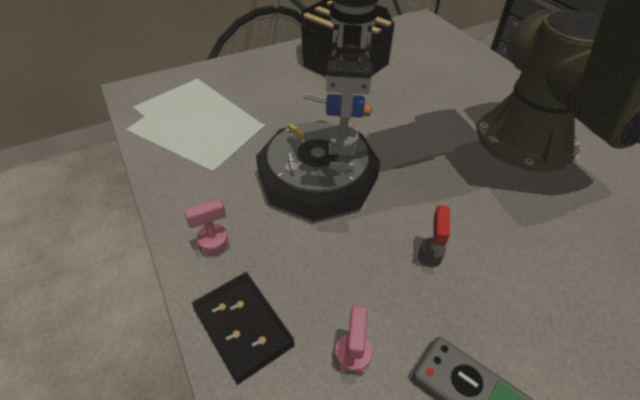

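View pics/w4.png

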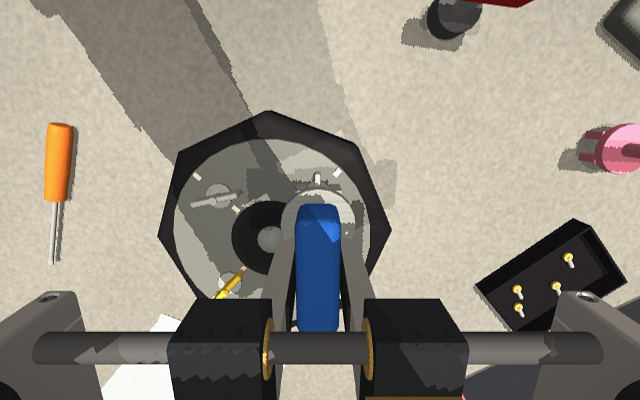

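The wing tip shows at (318,178), directly in line with the bar (x≈318), so the wrench is aligned. Lowering it.

Request:
{"api": "send_rows", "payload": {"series": [[0,0,0,0,0,0.015,-1],[0,0,0,0,0,0.03,-1],[0,0,0,0,0,0.04,-1],[0,0,0,0,0,0.044,-1],[0,0,0,0,0,0.044,-1]]}}

```text
time_s: 6.9
ee_pos: [0.535, -0.0374, 0.2007]
eef_rot: [-3.141, -0.001, 2.575]
force: [-0.2, 1.0, -2.2]
grip_width: 0.0237
```

```bash
python3 -c "
from h import *
st()"
```

```text
6.9 [ 0.535  -0.0374  0.2007] [-1.7999e+02 -3.0000e-02  1.4755e+02] F [-0.23  0.99 -2.23] M [-0.033  0.009  0.02 ] w 0.0237
```

Request:
{"api": "send_rows", "payload": {"series": [[0,0,0,0,0,0.005,-1],[0,0,0,0,0,0.0095,-1],[0,0,0,0,0,0.0095,-1]]}}

```text
time_s: 7.2
ee_pos: [0.5347, -0.0375, 0.191]
eef_rot: [-3.141, -0.001, 2.575]
force: [-0.5, -0.3, -3.0]
grip_width: 0.0235
```

```bash
python3 -c "
from h import *
st()"
```

```text
7.2 [ 0.5347 -0.0375  0.191 ] [-1.7998e+02 -4.0000e-02  1.4751e+02] F [-0.49 -0.34 -3.04] M [-0.029  0.021 -0.017] w 0.0235
```

Request:
{"api": "send_rows", "payload": {"series": [[0,0,4,0,0.0001,0,-1],[0,0,8,0,0.0002,0,-1],[0,0,12,0,0.0003,0,-1],[0,0,16,-0.0001,0.0004,0,-1],[0,0,20,-0.0001,0.0005,0,-1],[0,0,24,-0.0001,0.0006,0,-1],[0,0,28,-0.0002,0.0007,0,-1],[0,0,28,-0.0002,0.0007,0,-1]]}}

```text
time_s: 8.0
ee_pos: [0.5356, -0.0369, 0.1917]
eef_rot: [3.141, -0.0, 2.085]
force: [0.8, 0.7, -3.3]
grip_width: 0.0234
```

```bash
python3 -c "
from h import *
st();st();shot('wrist','w5');st()"
```

```text
8.0 [ 0.5356 -0.0369  0.1917] [179.97  -0.   119.45] F [ 0.79  0.72 -3.28] M [ 0.147 -0.07   0.05 ] w 0.0234
8.0 [ 0.5356 -0.0369  0.1917] [179.97  -0.   119.45] F [ 0.79  0.72 -3.28] M [ 0.147 -0.07   0.05 ] w 0.0234
8.05 [ 0.5355 -0.037   0.1916] [1.7998e+02 1.0000e-02 1.1959e+02] F [-0.23  0.13 -3.37] M [ 0.111 -0.06   0.076] w 0.0237
```

View pics/w5.png

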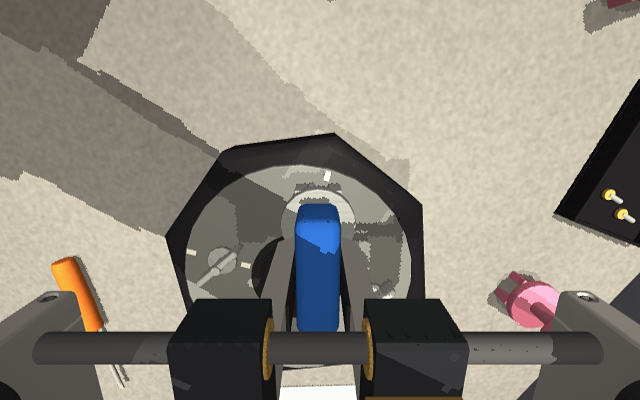

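Request:
{"api": "send_rows", "payload": {"series": [[0,0,4,0,0.0001,0,-1],[0,0,8,-0.0001,0.0002,0,-1],[0,0,12,-0.0001,0.0003,0,-1],[0,0,16,-0.0002,0.0004,0,-1],[0,0,20,-0.0003,0.0005,0,-1],[0,0,24,-0.0004,0.0006,0,-1],[0,0,26.5,-0.0005,0.0006,0,-1],[0,0,26.5,-0.0005,0.0006,0,-1]]}}

```text
time_s: 8.85
ee_pos: [0.5362, -0.0371, 0.1915]
eef_rot: [-3.141, -0.0, 1.625]
force: [-0.2, 0.6, -3.3]
grip_width: 0.0237
```

```bash
python3 -c "
from h import *
st()"
```

```text
8.85 [ 0.5362 -0.0371  0.1915] [-1.7999e+02 -2.0000e-02  9.3080e+01] F [-0.17  0.6  -3.31] M [0.3   0.238 0.017] w 0.0237
```

Request:
{"api": "send_rows", "payload": {"series": [[0,0,-4,0,0,0,-1],[0,0,-8,0,0,0,-1],[0,0,-8,0,0,-0.015,-1],[0,0,-8,0,0,-0.035,-1],[0,0,-8,-0.01,0,-0.052,-1],[0,0,-8,-0.05,0,-0.052,-1],[0,0,-8,-0.085,0,-0.052,-1],[0,0,-8,-0.09,0,-0.052,-1]]}}

```text
time_s: 9.65
ee_pos: [0.5408, -0.1303, 0.2434]
eef_rot: [-3.141, 0.001, 1.763]
force: [0.9, 0.6, -4.0]
grip_width: 0.0238
```

Request:
{"api": "send_rows", "payload": {"series": [[0,0,0,0,0,0,-1],[0,0,0,0,0,0,-1]]}}

```text
time_s: 9.85
ee_pos: [0.5409, -0.1265, 0.2434]
eef_rot: [-3.141, -0.0, 1.764]
force: [1.0, 0.3, -3.7]
grip_width: 0.0236
```

```bash
python3 -c "
from h import *
st();c=shot('wrist','w6');screws(c);st()"
```

```text
9.85 [ 0.5409 -0.1265  0.2434] [-1.7999e+02 -1.0000e-02  1.0109e+02] F [ 0.96  0.29 -3.71] M [-0.073  0.04   0.003] w 0.0236
376 [331. 105.] (array([536.6, -38. ]), array([ 7.5, 49.3], dtype=float32), np.float32(105.7)) svd 107.5 z 0.1017 r 0.0755 dir 103.1
437 [409. 179.] (array([627.5, -91.7]), array([ 8. , 49.1], dtype=float32), np.float32(70.0)) svd 72.4 z 0.1002 r 0.0764 dir 15.0
312 [261. 187.] (array([ 482.9, -128.5]), array([ 7.6, 49.2], dtype=float32), np.float32(71.7)) svd 70.1 z 0.1016 r 0.0728 dir -166.5
9.9 [ 0.5409 -0.1262  0.2435] [-1.8000e+02 -1.0000e-02  1.0111e+02] F [-0.43 -0.24 -3.26] M [-0.056  0.066  0.065] w 0.024
```

View pics/w6.png

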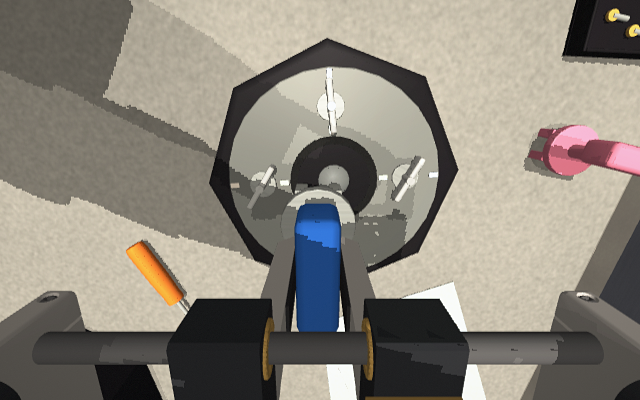

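```bash
python3 -c "
from h import *
c=ld('w6');cv2.imwrite('pics/w6z.png',cv2.resize(c['pixels'][55:155,280:390],None,fx=6,fy=6,interpolation=2)[:,:,::-1])
# white marks
P=cloud(c);X,Y,Z=P[...,0],P[...,1],P[...,2];r=np.hypot(X-.5548,Y+.1102)
print(r[70,332],r[137,333])
hs=cv2.cvtColor(c['pixels'],cv2.COLOR_RGB2HSV)
m=(r<.111)&(r>.045)&(abs(Z-.08)<.006)&(hs[...,2]>205)&(hs[...,1]<40)
n,l,s,ce=cv2.connectedComponentsWithStats(m.astype(np.uint8))
for i in range(1,n):
  if s[i,4]>4: q=P[l==i].mean(0); print(s[i,4],ce[i].round(1),q.round(4))
"
```

```text
0.10789734857745127 0.04446683651300393
2262 [319.6  88.3] [ 0.5231 -0.0236  0.0806]
10 [329.3 129.9] [ 0.5405 -0.0604  0.0806]
18 [405.6 165.8] [ 0.6254 -0.0806  0.084 ]
136 [397.6 174.7] [ 0.6198 -0.0913  0.084 ]
58 [258.  175.7] [ 0.4766 -0.1205  0.084 ]
47 [432.9 174.3] [ 0.6572 -0.0842  0.0808]
43 [382.6 177. ] [ 0.6058 -0.0972  0.0808]
23 [415.1 179.9] [ 0.6393 -0.0931  0.0839]
26 [272.3 181.9] [ 0.4922 -0.1243  0.0836]
45 [284.1 182.4] [ 0.5044 -0.123   0.0807]
```

View pics/w6z.png

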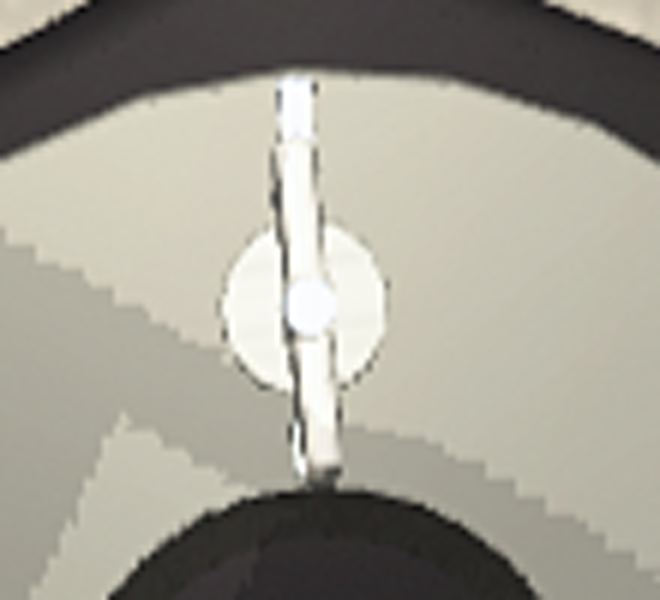

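```bash
python3 -c "
from h import *
goto(.536,-.0367,.2434,103)"
```

```text
shift [0.0888 0.0124 0.0001] turn [-0.   -0.01 -1.89]
```

Request:
{"api": "send_rows", "payload": {"series": [[0,0,-1.9,0.03,0.004,0,-1],[0,0,-1.9,0.07,0.01,0,-1],[0,0,-1.9,0.0888,0.0124,0,-1],[0,0,-1.9,0.0888,0.0124,0,-1],[0,0,-1.9,0.0888,0.0124,0.02,-1],[0,0,-1.9,0.0888,0.0124,0.04,-1],[0,0,-1.9,0.0888,0.0124,0.052,-1],[0,0,-1.9,0.0888,0.0124,0.052,-1]]}}

```text
time_s: 10.7
ee_pos: [0.5356, -0.0376, 0.1901]
eef_rot: [-3.139, -0.001, 1.796]
force: [-0.0, 0.1, -1.4]
grip_width: 0.0236
```

```bash
python3 -c "
from h import *
st();goto(.536,-.0367,.191,90.5)"
```

```text
10.7 [ 0.5356 -0.0376  0.1901] [-1.7986e+02 -5.0000e-02  1.0293e+02] F [-0.    0.11 -1.41] M [-0.051  0.02  -0.022] w 0.0236
shift [ 0.0008  0.0006 -0.0009] turn [-0.15 -0.03 12.43]
```

Request:
{"api": "send_rows", "payload": {"series": [[0,0,4,0,0.0001,0,-1],[0,0,8,0,0.0003,0,-1],[0,0,10.5,0,0.0005,0,-1],[0,0,12.4,0,0.0005,0,-1],[0,0,12.4,0,0.0005,0,-1],[0,0,12.4,0,0.0005,0,-1]]}}

```text
time_s: 11.3
ee_pos: [0.5366, -0.0377, 0.1922]
eef_rot: [3.141, 0.0, 1.581]
force: [-3.6, -1.6, 0.7]
grip_width: 0.024
```

```bash
python3 -c "
from h import *
st()"
```

```text
11.3 [ 0.5366 -0.0377  0.1922] [1.7999e+02 3.0000e-02 9.0570e+01] F [-3.64 -1.62  0.74] M [-0.57   1.2    0.129] w 0.024
```

Request:
{"api": "send_rows", "payload": {"series": [[0,0,-5,0,0,0,-1],[0,0,-10,0,0,0,-1],[0,0,-10,0,0,-0.015,-1],[0,0,-10,0,0,-0.035,-1],[0,0,-10,-0.01,0,-0.052,-1],[0,0,-10,-0.05,0,-0.052,-1],[0,0,-10,-0.085,0,-0.052,-1],[0,0,-10,-0.09,0,-0.052,-1]]}}

```text
time_s: 12.1
ee_pos: [0.5376, -0.1303, 0.2438]
eef_rot: [3.14, 0.001, 1.752]
force: [0.6, 0.6, -2.7]
grip_width: 0.0242
```

Request:
{"api": "send_rows", "payload": {"series": [[0,0,0,0,0,0,-1],[0,0,0,0,0,0,-1]]}}

```text
time_s: 12.3
ee_pos: [0.5376, -0.1267, 0.2436]
eef_rot: [3.141, -0.0, 1.755]
force: [-0.1, 0.9, -2.1]
grip_width: 0.0236
```

```bash
python3 -c "
from h import *
st();c=shot('wrist','w7');screws(c);st()
cv2.imwrite('pics/w7z.png',cv2.resize(c['pixels'][55:155,280:390],None,fx=6,fy=6,interpolation=2)[:,:,::-1])"
```

```text
12.3 [ 0.5376 -0.1267  0.2436] [ 1.7997e+02 -1.0000e-02  1.0055e+02] F [-0.11  0.89 -2.14] M [-0.063  0.048  0.076] w 0.0236
382 [333. 106.] (array([536.6, -37.7]), array([ 7.9, 49.3], dtype=float32), np.float32(108.0)) svd 105.3 z 0.1017 r 0.0758 dir 103.0
440 [412. 178.] (array([627.7, -92.2]), array([ 8.6, 49.6], dtype=float32), np.float32(69.7)) svd 72.6 z 0.1002 r 0.0765 dir 14.6
311 [264. 188.] (array([ 482.7, -128.6]), array([ 7.7, 49.4], dtype=float32), np.float32(68.1)) svd 70.0 z 0.1016 r 0.073 dir -166.5
12.35 [ 0.5376 -0.1265  0.2436] [ 1.7998e+02 -1.0000e-02  1.0058e+02] F [ 0.45  0.37 -3.94] M [-0.077  0.012  0.039] w 0.0234
```

View pics/w7z.png

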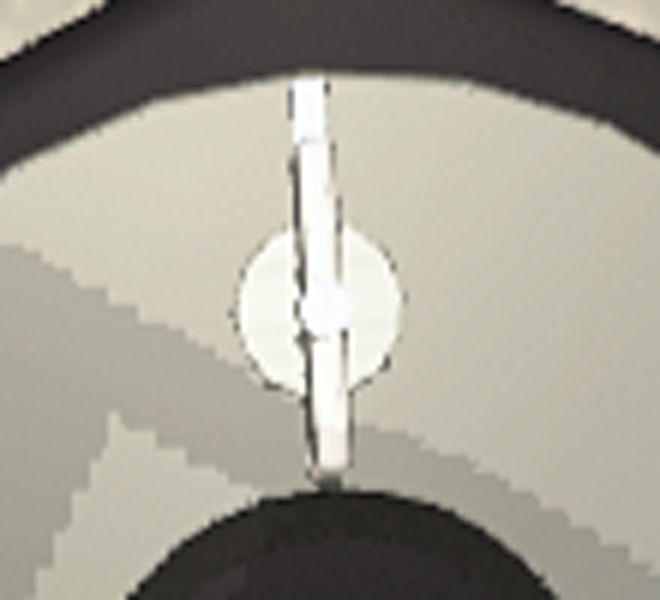

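```bash
python3 -c "
from h import *
goto(.6278,-.0904,.2434,72.5)"
```

```text
shift [0.0189 0.0953 0.0002] turn [ 2.000e-02 -1.000e-02  2.808e+01]
```

Request:
{"api": "send_rows", "payload": {"series": [[0,0,5,0.004,0.02,0,-1],[0,0,12,0.009,0.045,0,-1],[0,0,19,0.014,0.07,0,-1],[0,0,25,0.018,0.09,0,-1],[0,0,28,0.0189,0.0953,0,-1],[0,0,28,0.0189,0.0953,0,-1],[0,0,28,0.0189,0.0953,0,-1]]}}

```text
time_s: 13.05
ee_pos: [0.6275, -0.0908, 0.2434]
eef_rot: [-3.141, -0.0, 1.268]
force: [-0.1, -0.5, -2.5]
grip_width: 0.0234
```

```bash
python3 -c "
from h import *
st();c=shot('wrist','w8')"
```

```text
13.05 [ 0.6275 -0.0908  0.2434] [-179.99   -0.     72.67] F [-0.09 -0.47 -2.51] M [-0.043  0.092  0.002] w 0.0234
```

View pics/w8.png

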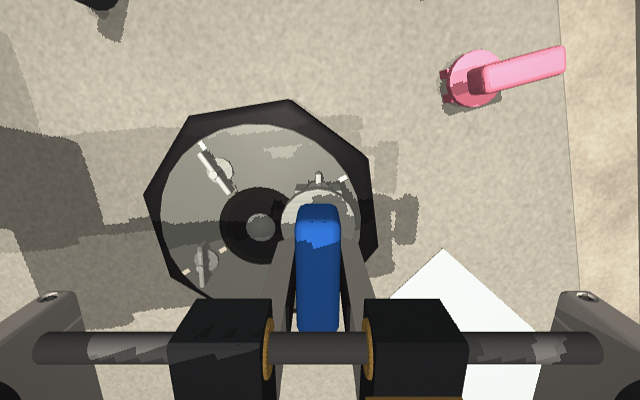

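The wing tip at (318,178) lines up with the bar. Lowering and turning: slot yaw 72.6° → about 0.8°.

Request:
{"api": "send_rows", "payload": {"series": [[0,0,0,0,0,0.015,-1],[0,0,0,0,0,0.03,-1],[0,0,0,0,0,0.04,-1],[0,0,0,0,0,0.045,-1],[0,0,0,0,0,0.049,-1],[0,0,0,0,0,0.052,-1],[0,0,0,0,0,0.052,-1]]}}

```text
time_s: 13.8
ee_pos: [0.6277, -0.0915, 0.1914]
eef_rot: [3.142, 0.0, 1.266]
force: [-0.3, 0.3, -3.5]
grip_width: 0.0238
```

```bash
python3 -c "
from h import *
st()"
```

```text
13.8 [ 0.6277 -0.0915  0.1914] [180.     0.    72.51] F [-0.27  0.31 -3.45] M [-0.084  0.044  0.009] w 0.0238
```

Request:
{"api": "send_rows", "payload": {"series": [[0,0,5,0,0.0001,0,-1],[0,0,10,0,0.0003,0,-1],[0,0,15,-0.0001,0.0004,0,-1],[0,0,20,-0.0001,0.0005,0,-1],[0,0,25,-0.0001,0.0006,0,-1],[0,0,30,-0.0002,0.0007,0,-1],[0,0,35,-0.0003,0.0009,0,-1],[0,0,40,-0.0004,0.001,0,-1]]}}

```text
time_s: 14.6
ee_pos: [0.6281, -0.0918, 0.1919]
eef_rot: [-3.14, 0.001, 0.564]
force: [-4.2, 2.5, -0.5]
grip_width: 0.0238
```

```bash
python3 -c "
from h import *
st()"
```

```text
14.6 [ 0.6281 -0.0918  0.1919] [-1.7993e+02  3.0000e-02  3.2320e+01] F [-4.16  2.46 -0.47] M [0.666 1.35  0.148] w 0.0238
```

Request:
{"api": "send_rows", "payload": {"series": [[0,0,5,0,0.0001,0,-1],[0,0,10,0,0.0003,0,-1],[0,0,15,-0.0001,0.0004,0,-1],[0,0,20,-0.0001,0.0005,0,-1],[0,0,25,-0.0001,0.0006,0,-1],[0,0,28,-0.0002,0.0007,0,-1],[0,0,30,-0.0002,0.0008,0,-1],[0,0,30,-0.0002,0.0008,0,-1]]}}

```text
time_s: 15.4
ee_pos: [0.6285, -0.0922, 0.1917]
eef_rot: [-3.14, 0.001, 0.043]
force: [-2.7, 3.8, -2.0]
grip_width: 0.024
```

```bash
python3 -c "
from h import *
st()"
```

```text
15.4 [ 0.6285 -0.0922  0.1917] [-1.7992e+02  5.0000e-02  2.4700e+00] F [-2.71  3.76 -2.01] M [1.1   0.903 0.151] w 0.024
```

Request:
{"api": "send_rows", "payload": {"series": [[0,0,-5,0,0,0,-1],[0,0,-10,0,0,0,-1],[0,0,-10,0,0,-0.015,-1],[0,0,-10,0,0,-0.035,-1],[0,0,-10,-0.01,0,-0.052,-1],[0,0,-10,-0.05,0,-0.052,-1],[0,0,-10,-0.085,0,-0.052,-1],[0,0,-10,-0.09,0,-0.052,-1]]}}

```text
time_s: 16.2
ee_pos: [0.5367, -0.0971, 0.2454]
eef_rot: [3.141, -0.001, 0.215]
force: [0.7, 0.0, -3.1]
grip_width: 0.0241
```

Request:
{"api": "send_rows", "payload": {"series": [[0,0,0,0,0,0,-1],[0,0,0,0,0,0,-1]]}}

```text
time_s: 16.4
ee_pos: [0.5397, -0.097, 0.2444]
eef_rot: [3.141, -0.001, 0.217]
force: [0.1, 0.2, -2.2]
grip_width: 0.0236
```

```bash
python3 -c "
from h import *
st();c=shot('wrist','w9');screws(c);st()
cv2.imwrite('pics/w9z.png',cv2.resize(c['pixels'][55:155,260:390],None,fx=6,fy=6,interpolation=2)[:,:,::-1])"
```

```text
16.4 [ 0.5397 -0.097   0.2444] [ 1.7996e+02 -8.0000e-02  1.2440e+01] F [ 0.06  0.16 -2.16] M [-0.011  0.148  0.041] w 0.0236
373 [332. 107.] (array([627.4, -91.5]), array([ 7.4, 48.4], dtype=float32), np.float32(14.2)) svd 16.7 z 0.1017 r 0.0764 dir 15.2
383 [408. 182.] (array([ 573.7, -182.7]), array([ 7.4, 50.1], dtype=float32), np.float32(101.7)) svd 104.4 z 0.1006 r 0.074 dir -74.3
378 [260. 187.] (array([536.7, -37.9]), array([ 7.7, 49.3], dtype=float32), np.float32(103.5)) svd 105.3 z 0.1006 r 0.0755 dir 103.0
16.45 [ 0.5397 -0.0969  0.2439] [ 1.7998e+02 -4.0000e-02  1.2470e+01] F [-0.15  0.12 -2.07] M [-0.071  0.147 -0.035] w 0.024
```

View pics/w9z.png

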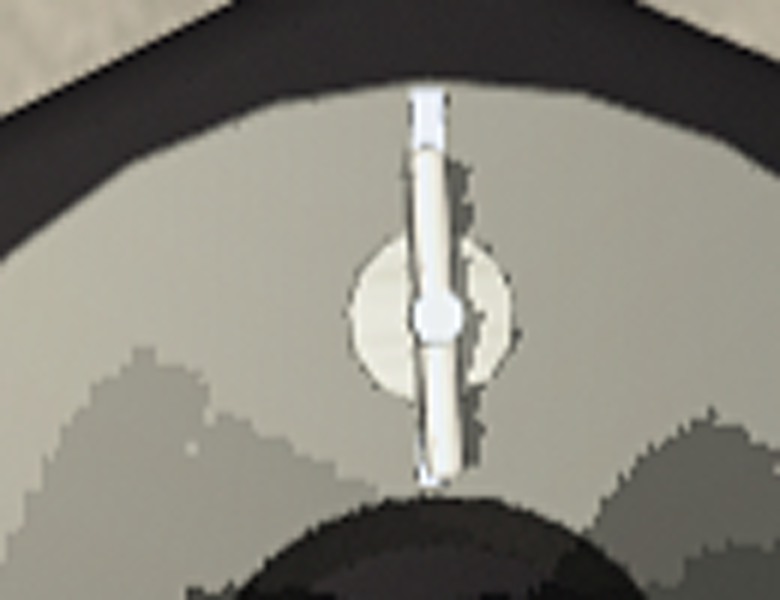

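```bash
python3 -c "
from h import *
goto(.6285,-.0912,.2438,13)"
```

```text
shift [0.0879 0.0136 0.0002] turn [ 0.02 -0.04 -0.53]
```

Request:
{"api": "send_rows", "payload": {"series": [[0,0,-0.5,0.03,0.004,0,-1],[0,0,-0.5,0.07,0.01,0,-1],[0,0,-0.5,0.0879,0.0136,0,-1],[0,0,-0.5,0.0879,0.0136,0,-1],[0,0,-0.5,0.0879,0.0136,0.02,-1],[0,0,-0.5,0.0879,0.0136,0.04,-1],[0,0,-0.5,0.0879,0.0136,0.052,-1],[0,0,-0.5,0.0879,0.0136,0.052,-1]]}}

```text
time_s: 17.25
ee_pos: [0.6272, -0.091, 0.1901]
eef_rot: [-3.141, 0.002, 0.227]
force: [0.0, 0.6, -1.8]
grip_width: 0.0239
```

```bash
python3 -c "
from h import *
st();goto(.6285,-.0914,.1915,.7)"
```

```text
17.25 [ 0.6272 -0.091   0.1901] [-1.7994e+02  1.3000e-01  1.2990e+01] F [ 0.01  0.65 -1.8 ] M [-0.021  0.133 -0.01 ] w 0.0239
shift [ 0.0012  0.0006 -0.0015] turn [-0.04  0.13 12.29]
```

Request:
{"api": "send_rows", "payload": {"series": [[0,0,4,0.0003,0,0,-1],[0,0,8,0.0005,0.0002,0,-1],[0,0,10.5,0.0005,0.0003,0,-1],[0,0,12.2,0.0005,0.0003,0,-1],[0,0,12.2,0.0005,0.0003,0,-1],[0,0,12.2,0.0005,0.0003,0,-1]]}}

```text
time_s: 17.85
ee_pos: [0.6284, -0.0915, 0.1921]
eef_rot: [3.141, -0.001, 0.015]
force: [0.3, -2.3, -1.0]
grip_width: 0.0234
```

```bash
python3 -c "
from h import *
st()"
```

```text
17.85 [ 0.6284 -0.0915  0.1921] [ 1.7997e+02 -6.0000e-02  8.6000e-01] F [ 0.29 -2.28 -0.99] M [-0.642 -0.121  0.003] w 0.0234
```

Request:
{"api": "send_rows", "payload": {"series": [[0,0,-5,0,0,0,-1],[0,0,-10,0,0,0,-1],[0,0,-10,0,0,-0.015,-1],[0,0,-10,0,0,-0.035,-1],[0,0,-10,-0.01,0,-0.052,-1],[0,0,-10,-0.05,0,-0.052,-1],[0,0,-10,-0.085,0,-0.052,-1],[0,0,-10,-0.09,0,-0.052,-1]]}}

```text
time_s: 18.65
ee_pos: [0.5358, -0.0925, 0.2451]
eef_rot: [3.141, -0.001, 0.186]
force: [0.2, 0.5, -2.1]
grip_width: 0.0236
```

Request:
{"api": "send_rows", "payload": {"series": [[0,0,0,0,0,0,-1],[0,0,0,0,0,0,-1]]}}

```text
time_s: 18.85
ee_pos: [0.539, -0.0926, 0.2442]
eef_rot: [3.141, -0.001, 0.188]
force: [0.9, -0.6, -2.6]
grip_width: 0.0239
```

```bash
python3 -c "
from h import *
st();c=shot('wrist','w10');screws(c);st()
goto(.483,-.1276,.2438,69)
cv2.imwrite('pics/w10z.png',cv2.resize(c['pixels'][55:155,260:390],None,fx=6,fy=6,interpolation=2)[:,:,::-1])"
```

```text
18.85 [ 0.539  -0.0926  0.2442] [ 1.7998e+02 -6.0000e-02  1.0750e+01] F [ 0.91 -0.63 -2.58] M [-0.079  0.167 -0.023] w 0.0239
376 [334. 106.] (array([627.5, -91.5]), array([ 7.2, 49.4], dtype=float32), np.float32(14.7)) svd 15.2 z 0.1016 r 0.0765 dir 15.2
387 [412. 180.] (array([ 573.4, -182.6]), array([ 7.8, 49.6], dtype=float32), np.float32(101.9)) svd 104.3 z 0.1006 r 0.0738 dir -74.5
367 [264. 189.] (array([536.7, -38.1]), array([ 7.6, 48.7], dtype=float32), np.float32(106.5)) svd 105.2 z 0.1006 r 0.0753 dir 103.0
18.9 [ 0.539  -0.0926  0.2438] [ 1.7999e+02 -3.0000e-02  1.0770e+01] F [ 0.52  0.48 -2.13] M [-0.03   0.191 -0.011] w 0.0236
shift [-0.0616  0.0239 -0.    ] turn [ 2.000e-02 -3.000e-02 -5.823e+01]
```

View pics/w10z.png

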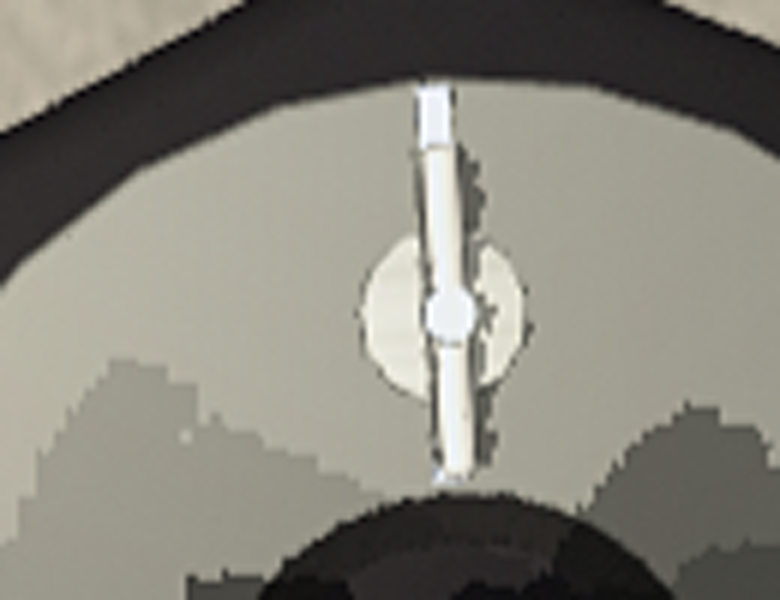

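Request:
{"api": "send_rows", "payload": {"series": [[0,0,-8,-0.008,0.003,0,-1],[0,0,-16,-0.016,0.006,0,-1],[0,0,-24,-0.025,0.01,0,-1],[0,0,-32,-0.034,0.013,0,-1],[0,0,-40,-0.043,0.017,0,-1],[0,0,-48,-0.052,0.02,0,-1],[0,0,-55,-0.06,0.023,0,-1],[0,0,-58.2,-0.0616,0.0239,0,-1]]}}

```text
time_s: 19.7
ee_pos: [0.4824, -0.128, 0.2434]
eef_rot: [-3.141, 0.0, 1.208]
force: [0.7, 0.3, -2.7]
grip_width: 0.024
```

Request:
{"api": "send_rows", "payload": {"series": [[0,0,0,0,0,0,-1],[0,0,0,0,0,0,-1]]}}

```text
time_s: 19.9
ee_pos: [0.4827, -0.1276, 0.2434]
eef_rot: [-3.141, -0.0, 1.202]
force: [0.7, 0.1, -2.8]
grip_width: 0.0238
```

```bash
python3 -c "
from h import *
st();c=shot('wrist','w11')"
```

```text
19.9 [ 0.4827 -0.1276  0.2434] [-179.99   -0.     68.89] F [ 0.7   0.09 -2.82] M [-0.038  0.099  0.033] w 0.0238
```

View pics/w11.png

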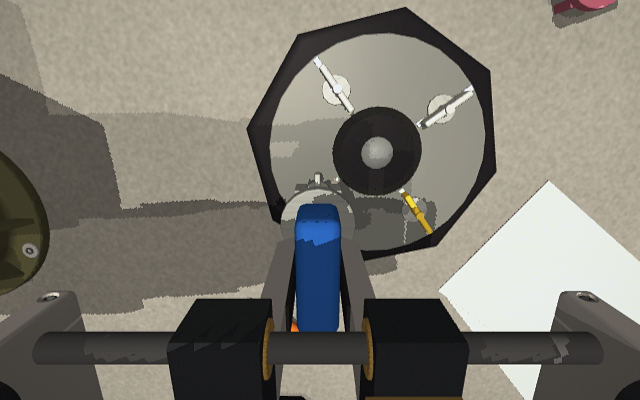

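The wing tip at (318,179) is aligned with the bar. The opposite and left screws both point at the centre. Lowering and turning.

Request:
{"api": "send_rows", "payload": {"series": [[0,0,0,0,0,0.015,-1],[0,0,0,0,0,0.03,-1],[0,0,0,0,0,0.04,-1],[0,0,0,0,0,0.045,-1],[0,0,0,0,0,0.049,-1],[0,0,0,0,0,0.052,-1],[0,0,0,0,0,0.052,-1]]}}

```text
time_s: 20.65
ee_pos: [0.4822, -0.1276, 0.1914]
eef_rot: [-3.142, 0.0, 1.204]
force: [0.6, 0.7, -2.3]
grip_width: 0.0239
```

```bash
python3 -c "
from h import *
st()"
```

```text
20.65 [ 0.4822 -0.1276  0.1914] [-180.    0.   69.] F [ 0.58  0.68 -2.29] M [-0.086  0.135  0.051] w 0.0239
```

Request:
{"api": "send_rows", "payload": {"series": [[0,0,5,0,0.0001,0,-1],[0,0,10,0,0.0003,0,-1],[0,0,15,-0.0001,0.0004,0,-1],[0,0,20,-0.0001,0.0005,0,-1],[0,0,25,-0.0001,0.0006,0,-1],[0,0,30,-0.0002,0.0007,0,-1],[0,0,35,-0.0003,0.0009,0,-1],[0,0,40,-0.0004,0.001,0,-1]]}}

```text
time_s: 21.45
ee_pos: [0.4831, -0.1283, 0.1919]
eef_rot: [3.141, -0.0, 0.503]
force: [-0.6, 1.1, -2.4]
grip_width: 0.0237
```

```bash
python3 -c "
from h import *
st()"
```

```text
21.45 [ 0.4831 -0.1283  0.1919] [ 1.7998e+02 -2.0000e-02  2.8810e+01] F [-0.57  1.12 -2.35] M [0.159 0.276 0.093] w 0.0237
```

Request:
{"api": "send_rows", "payload": {"series": [[0,0,5,0,0.0001,0,-1],[0,0,10,0,0.0003,0,-1],[0,0,15,-0.0001,0.0004,0,-1],[0,0,20,-0.0001,0.0005,0,-1],[0,0,24,-0.0001,0.0006,0,-1],[0,0,26.5,-0.0002,0.0007,0,-1],[0,0,27.9,-0.0002,0.0007,0,-1],[0,0,27.9,-0.0002,0.0007,0,-1]]}}

```text
time_s: 22.25
ee_pos: [0.4832, -0.1289, 0.1918]
eef_rot: [-3.141, -0.0, 0.019]
force: [0.2, 1.9, -1.1]
grip_width: 0.0235
```

```bash
python3 -c "
from h import *
st()"
```

```text
22.25 [ 0.4832 -0.1289  0.1918] [-1.7999e+02 -2.0000e-02  1.1100e+00] F [ 0.16  1.89 -1.13] M [0.584 0.319 0.066] w 0.0235
```

Request:
{"api": "send_rows", "payload": {"series": [[0,0,-5,0,0,0,-1],[0,0,-10,0,0,0,-1],[0,0,-10,0,0,-0.015,-1],[0,0,-10,0,0,-0.035,-1],[0,0,-10,-0.01,0,-0.052,-1],[0,0,-10,-0.05,0,-0.052,-1],[0,0,-10,-0.085,0,-0.052,-1],[0,0,-10,-0.09,0,-0.052,-1]]}}

```text
time_s: 23.05
ee_pos: [0.3909, -0.1308, 0.2438]
eef_rot: [3.141, -0.0, 0.194]
force: [0.1, -0.7, -3.4]
grip_width: 0.0238
```

Request:
{"api": "send_rows", "payload": {"series": [[0,0,0,0,0,0,-1],[0,0,0,0,0,0,-1]]}}

```text
time_s: 23.25
ee_pos: [0.3938, -0.131, 0.2437]
eef_rot: [3.141, -0.001, 0.194]
force: [0.1, -1.1, -3.3]
grip_width: 0.0235
```

```bash
python3 -c "
from h import *
st();c=shot('wrist','w12');screws(c);st()
cv2.imwrite('pics/w12z.png',cv2.resize(c['pixels'][55:185,260:390],None,fx=4.5,fy=4.5,interpolation=2)[:,:,::-1])"
```

```text
23.25 [ 0.3938 -0.131   0.2437] [ 1.7997e+02 -4.0000e-02  1.1130e+01] F [ 0.07 -1.13 -3.29] M [-0.022  0.116  0.018] w 0.0235
620 [416.  12.] (array([ 573.1, -182.7]), array([ 8.2, 50. ], dtype=float32), np.float32(101.9)) svd 104.3 z 0.1007 r 0.0738 dir -74.8
600 [245.  23.] (array([536.2, -37.8]), array([ 8.2, 49.7], dtype=float32), np.float32(103.1)) svd 105.2 z 0.1005 r 0.0757 dir 103.4
380 [333. 106.] (array([ 482. , -128.4]), array([ 7.3, 49.2], dtype=float32), np.float32(15.0)) svd 15.6 z 0.1017 r 0.0737 dir -166.7
23.3 [ 0.3939 -0.1309  0.2435] [ 1.7999e+02 -1.0000e-02  1.1140e+01] F [ 0.72  0.41 -3.74] M [-0.052  0.107 -0.052] w 0.0237
```

View pics/w12z.png

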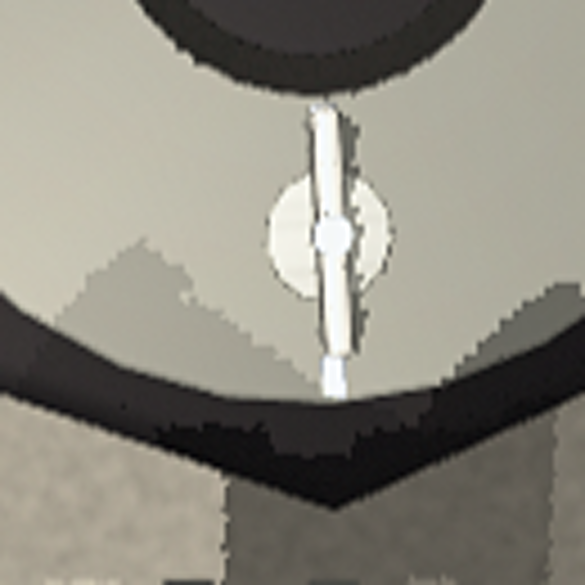

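All three screws read 15.2–15.6°, against the yellow reference at 14.3°. Returning the wrench to its original clear spot.

```bash
python3 -c "
from h import *
goto(.651,.158,.244,-5.7)"
```

```text
shift [ 0.3081 -0.2338 -0.0005] turn [ 1.000e-02 -1.000e-02  1.684e+01]
```

Request:
{"api": "send_rows", "payload": {"series": [[0,0,2,0.02,-0.015,-0.01,-1],[0,0,4,0.05,-0.038,-0.01,-1],[0,0,6,0.085,-0.065,-0.01,-1],[0,0,8,0.12,-0.091,-0.01,-1],[0,0,11,0.155,-0.118,-0.01,-1],[0,0,13,0.19,-0.144,-0.01,-1],[0,0,15,0.225,-0.171,-0.01,-1],[0,0,16.8,0.26,-0.197,-0.01,-1]]}}

```text
time_s: 24.1
ee_pos: [0.6118, 0.1148, 0.2525]
eef_rot: [3.141, 0.001, -0.1]
force: [1.2, -1.1, -1.9]
grip_width: 0.0239
```

```bash
python3 -c "
from h import *
st();goto(.651,.158,.11,-5.7)"
```

```text
24.1 [0.6118 0.1148 0.2525] [ 1.7998e+02  4.0000e-02 -5.7200e+00] F [ 1.18 -1.08 -1.95] M [-0.063  0.064 -0.063] w 0.0239
shift [ 0.0348 -0.0469  0.1424] turn [ 0.02  0.04 -0.02]
```

Request:
{"api": "send_rows", "payload": {"series": [[0,0,0,0.02,-0.026,0,-1],[0,0,0,0.0335,-0.0445,0.02,-1],[0,0,0,0.0335,-0.0445,0.06,-1],[0,0,0,0.0335,-0.0445,0.1,-1],[0,0,0,0.0335,-0.0445,0.13,-1],[0,0,0,0.0335,-0.0445,0.14,-1],[0,0,0,0.0335,-0.0445,0.143,-1],[0,0,0,0.0335,-0.0445,0.143,-1]]}}

```text
time_s: 24.9
ee_pos: [0.6487, 0.1538, 0.1114]
eef_rot: [-3.141, -0.001, -0.099]
force: [-0.1, 0.0, -2.7]
grip_width: 0.0238
```

```bash
python3 -c "
from h import *
st()"
```

```text
24.9 [0.6487 0.1538 0.1114] [-1.7998e+02 -8.0000e-02 -5.6800e+00] F [-0.11  0.02 -2.71] M [0.032 0.134 0.018] w 0.0238
```

Request:
{"api": "send_rows", "payload": {"series": [[0,0,0,0,0,0.002,-1],[0,0,0,0,0,0.004,-1],[0,0,0,0,0,0.0055,-1],[0,0,0,0,0,0.0065,-1],[0,0,0,0,0,0.007,-1],[0,0,0,0,0,0.007,-1]]}}

```text
time_s: 25.5
ee_pos: [0.6483, 0.1536, 0.1043]
eef_rot: [-3.141, -0.001, -0.099]
force: [-1.6, -1.6, 4.8]
grip_width: 0.024
```

```bash
python3 -c "
from h import *
st()"
```

```text
25.5 [0.6483 0.1536 0.1043] [-1.7999e+02 -5.0000e-02 -5.6900e+00] F [-1.65 -1.57  4.76] M [-0.113  0.707  0.009] w 0.024
```

The wrench is in contact with the bench at the grasp height. Releasing slowly.

Request:
{"api": "send_rows", "payload": {"series": [[0,0,0,0,0,0,-0.3],[0,0,0,0,0,0,-0.1],[0,0,0,0,0,0,0.2],[0,0,0,0,0,0,0.5],[0,0,0,0,0,0,0.7],[0,0,0,0,0,0,1],[0,0,0,0,0,0,1],[0,0,0,0,0,0,1]]}}

```text
time_s: 26.3
ee_pos: [0.6481, 0.1536, 0.1034]
eef_rot: [3.142, 0.0, -0.099]
force: [0.2, -0.3, 0.6]
grip_width: 0.0843
```

Request:
{"api": "send_rows", "payload": {"series": [[0,0,0,0,0,0,1],[0,0,0,0,0,0,1],[0,0,0,0,0,-0.02,1],[0,0,0,0,0,-0.06,1],[0,0,0,0,0,-0.1,1],[0,0,0,0,0,-0.14,1],[0,0,0,0,0,-0.17,1]]}}

```text
time_s: 27.0
ee_pos: [0.6482, 0.1536, 0.2765]
eef_rot: [-3.141, -0.002, -0.099]
force: [-0.9, -0.4, 0.0]
grip_width: 0.0941
```

Request:
{"api": "send_rows", "payload": {"series": [[0,0,0,-0.04,0,0,1],[0,0,0,-0.08,0,0,1],[0,0,0,-0.12,0,0,1],[0,0,0,-0.16,0,0,1],[0,0,0,-0.2,0,0,1],[0,0,0,-0.2,0,0,1],[0,0,0,-0.2,0,0,1]]}}

```text
time_s: 27.7
ee_pos: [0.4491, 0.1736, 0.2742]
eef_rot: [-3.141, -0.002, -0.099]
force: [0.9, 0.2, -0.6]
grip_width: 0.0939
```

```bash
python3 -c "
from h import *
st();c=shot('top','t13');screws(c);shot('scene','s13')"
```

```text
27.7 [0.4491 0.1736 0.2742] [-1.7997e+02 -9.0000e-02 -5.6600e+00] F [ 0.88  0.2  -0.58] M [-0.062  0.107 -0.021] w 0.0939
95 [384. 192.] (array([626.1, -93.2]), array([ 7.7, 49.9], dtype=float32), np.float32(13.3)) svd 15.2 z 0.0998 r 0.0747 dir 14.2
85 [431. 217.] (array([ 572. , -184.4]), array([ 7.3, 49.1], dtype=float32), np.float32(106.1)) svd 104.5 z 0.1009 r 0.0752 dir -75.9
83 [359. 238.] (array([535.1, -39. ]), array([ 6.8, 48.6], dtype=float32), np.float32(104.5)) svd 105.3 z 0.1008 r 0.0748 dir 104.4
105 [408. 264.] (array([ 481.4, -130.1]), array([ 7.4, 49.1], dtype=float32), np.float32(14.6)) svd 15.6 z 0.1002 r 0.0747 dir -165.6
```

View pics/t13.png

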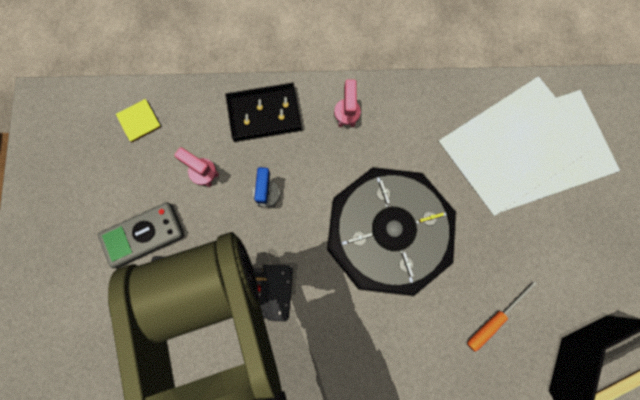

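View pics/s13.png

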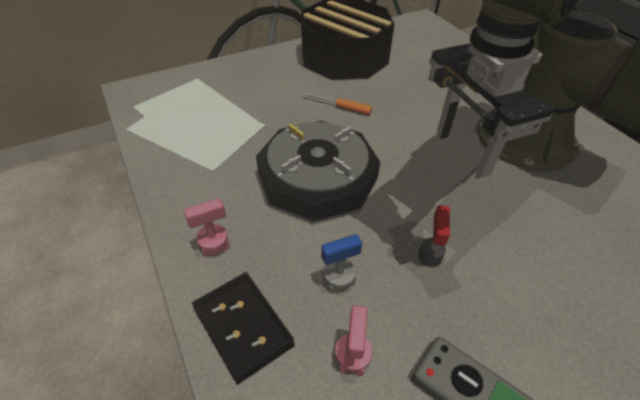

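Both views show the wrench standing upright and free, at (263,186) in the top view and (341,260) in the scene view. All four wing screws point at the ring's centre, the arm is clear, and the red and pink parts haven't moved.

```bash
python3 -c "
from h import *
print(ctrl.hand_in())"
```

```text
the job is handed in; nothing more can be done
None
```

The job is done and handed in at about 28 s of the 58 s allowed. I turned the wing screw opposite the yellow one first, then the left (+y) and the right (-y). The blue wrench is back standing upright, released, about 5 mm from its original spot and well clear of the loudspeaker.

**Wing angles:** in the last top-camera picture the opposite, left and right wings read 105.3°, 15.2° and 15.6°. The target, from the white marks and the screw positions, is about 104.3° and 14.3°. Each is therefore about 1° (0.02 rad) short, and none was overturned. The yellow screw reads 104.5°, so part of that may be measuring error. The second way I fitted the wing angles scattered by 1–3°.

**Corrections along the way:**
- The opposite and left screws stopped about 2° short on the first pass. I refitted the wrench and finished each one before moving on.
- One carrying move went the wrong way in y with the wrench held high. It touched nothing.
- The top and wrist cameras disagreed by about 2 mm on the ring's position, so I used a value in between, weighted toward the wrist camera.
- The force sensor showed up to about 5 N sideways while turning, because the wrench was slightly off centre on the screw.

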